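Load and lock the filter cartridge in the bench dust extractor

TASK

Fit the filter cartridge that has the two side lugs into the open bay of the bench dust extractor: holding it upright over the bay, turn it while pressing lightly until the lugs drop through the notches, then twist it clockwise (seen from above) as far as it goes so that it is locked. Then shut the lid fully and let go, leaving everything else on the bench where it stands and without forcing the cartridge against the extractor.

Things in the scene. Friction and masses are not known exactly. Their poses are not given: they have to be found in the camera images.
- filter: The cartridge to load: upright white pleated filter with grey plastic end caps, 84 mm diameter (foot tapered: 70 mm wide at the bottom, full width from 10 mm up), cap top 77 mm above the origin, about 0.35 kg, standing loose at any yaw. Origin: centre of the underside, z up, x along its grip fin and lugs. A half turn about z looks and fits the same.
- fin (a point): Middle of the top edge of the cartridge's grip fin, 107 mm above its underside. The fin is a straight upright plate on the cap, 66 mm long (along the cartridge's x), 16 mm thick (in y) and 30 mm tall: pinch it across y from above. Axes as the cartridge.
- lug (a point): Tip of one lug of the cartridge, 54 mm from its axis along x; an equal lug is on the -x side. Lugs are 20 mm wide and 11 mm tall, from 55 to 66 mm above the underside.
- extractor: The bench dust extractor, a fixed grey steel box. Origin on the bench under the bay's axis; z up, x to its rear. The bay part reaches 86 mm to each side of the axis and 120 mm up; behind it, from 87 to 257 mm along x, the blower housing rises to 162 mm.
- bay (a point): Centre of the bay's mouth, level with the top of its steel bayonet ring, 120 mm above the bench; axes as the extractor. The ring is 6 mm thick with a round 88 mm hole and two notches at +x and -x. While the lugs rest on the ring, the cartridge's origin is 55 mm below this point.
- notch (a point): Middle of one notch in the ring, 52 mm from the bay's axis along the extractor's x; the other is opposite. Each is 27 mm wide and open out to 60 mm from the axis. The lugs drop through the two notches.
- bay_floor (a point): Centre of the bay's floor, 75 mm below the mouth. The cartridge drops 20 mm on to it when its lugs pass the notches; its fin then stands 32 mm above the ring and the lugs are free under the ring. It then turns about 40 degrees clockwise (seen from above) to a stop; anticlockwise it is stopped almost at once.
- funnel (a point): Centre of the top of the suction funnel, 80 mm wide, 150 mm above the bench, on a 42 mm steel pipe that comes out of the blower housing's -y side: an obstacle, fixed to the extractor.
- lid (a joint): Hinge angle of the extractor's lid: 0 shut, grows as it opens, starts about upright at 1.45 to 1.75, limit 1.8. The hinge is stiff, so the lid stays where it is left; about 3 N at the free edge moves it. It shuts only over a cartridge that has dropped in.
- lid_hinge (a point): Middle of the lid's hinge line, 83 mm to +y of the bay's axis, 120 mm above the bench; the line runs along the extractor's x. The point turns with the lid: -y points to the lid's free edge, z is its outward normal (up when shut). The lid is a steel hood 166 x 166 mm, outer face 41 mm along z, walls 3 mm, 0.25 kg; when open the hood lies on the outer (+y) side.
- lid_lip (a point): Middle of the outer edge of the lid's black pull lip (80 mm long along the hinge direction, 8 mm thick, sticking 21 mm out of the free edge near the rim). It is 187 mm from the hinge line; uppermost when the lid is open.
- plain_canister: A similar but shorter cartridge (84 mm diameter, cap top at 60 mm, grip fin top at 90 mm) without lugs, for another machine. Leave it. Origin: centre of its underside.
- label_roll: Roll of blank labels standing upright, 84 mm diameter, 95 mm tall. Leave it. Origin: centre of its underside.
- stamp: Small hand stamp, 44 x 30 mm, 80 mm tall, standing. Leave it. Origin: centre of its underside.
- tape_roll: Roll of packing tape lying flat, 104 mm diameter, 48 mm high. Leave it. Origin: centre of its underside.
- scanner: Black pistol barcode scanner lying on its side, about 180 x 110 mm, 66 mm high. Leave it. Origin: under its head.
- small_carton: Closed cardboard carton 110 x 80 x 60 mm. Leave it. Origin: centre of its underside.
- cutter: Box cutter lying flat, 175 mm long, 16 mm high. Leave it. Origin: under its handle's middle.
Things that resemble listed ones, but are neither listed nor needed, are in the scene too. Leave any red or yellow look-alike of the filter alone.

How it is judged:
On the way, in this order (a step that is already met when the one before it is completed fails the run):
1. the lugged cartridge is down in the bay and twisted until locked (z of filter in the frame of bay below -0.07 m and horizontal distance between filter and bay below 0.006 m and angle between filter's own z axis and vertical below 0.08 rad and angle between the x axis of filter and the x axis of bay, either way round above 0.47 rad), for 0.2 s.
2. the lid is fully shut over it (value of joint lid below 0.06 rad), for 0.2 s.
At the end, for the whole second after the job is handed in: The cartridge rests on the bay floor (origin more than 70 mm below the bay mouth, within 6 mm of its axis, tilted less than 0.08 rad), twisted clockwise at least 27 degrees from the notches, with the lid shut to within 0.06 rad, everything at rest (all of step 1 and value of joint lid below 0.06 rad and linear speed of filter below 0.02 m/s); the robot touches nothing.
It fails at once if the cartridge was forced against the extractor (over 150 N) (contact force between filter and extractor above 150 N).
It fails at once if a bystander was moved more than 30 mm (distance of any of plain_canister, label_roll, stamp, tape_roll, scanner, small_carton, cutter from where it was at the start of the episode above 0.03 m).
It also fails if it takes over 58 s, if anything falls off the work surface, if the arm or the gripper's body presses on something with over 40 N, if the wrist force passes 120 N, or if a joint passes its speed limit or range.

ROBOT

A 7-joint arm with a two-finger parallel gripper is mounted at the origin on the work surface. World frame = base frame: x ahead of the robot, y to its left, z up, the work surface at z = 0. Lengths are in m, angles in rad, forces in N, time in s.
With the tool pointing down it reaches from about 0.4 to 0.85 m from the base axis. Payload 6.9 kg.
Tool frame: the origin (TCP) lies midway between the tips of the shut fingers; the grasp point (between the pads) lies behind it (ctrl.pinch_z is the z of the grasp point in the tool frame, in m); z points along the fingers, y is the line along which they close (so a half turn about z gives the same grasp; the last joint's range is limited). The gripper opens to 85 mm and grips with 20 to 120 N. Pads are 22 mm wide; open, the fingers measure 114 mm over their backs; the gripper's body (76 mm by 85 mm) begins 54 mm behind the grasp point. The pads swing forward as they close: fully open they stand 13 mm farther back than shut.
Start: joints at [1.383, 0.507, -0.238, 1.5, 0.126, 1.149, -0.155], TCP at [0.181, -0.598, 0.231] pointing down, gripper open.
Joint ranges: [-3.08, 3.08], [-0.24, 2.05], [-1.43, 1.35], [0, 2.5], [-1.52, 4.66], [0.17, 1.96], [-2.89, 2.89]. Speed limits (rad/s): [2.39, 2.39, 3.14, 3.14, 3.14, 3.14, 3.14].

INTERFACE

Orientations are given as a unit quaternion [w, x, y, z].
In Python, from station import ctrl, get_state, vision, ticket, models gives the robot as it stands. Calls block until the motion is done:
- ctrl.movep(position, orientation): joint-space move of the TCP to a pose.
- ctrl.movel(position, frame=None, max_speed=0.15): straight line of the TCP; frame=None keeps the orientation; max_speed is the mean speed in m/s.
- ctrl.set_joints(angles): joint-space move.
- ctrl.ungrasp() and ctrl.close_gripper(force=None): open the fingers fully, or close them until they stop; force is the grip in N (None keeps the last).
- ctrl.pause(seconds).
- ctrl.ik(position, orientation): joint angles nearest the present ones, or None.
- get_state(): the state.
- vision.grab_frame(name): name is "side" or "top"; returns (picture, depth): 400x640x3 uint8, blue, green, red; 400x640 float32, m along the optical axis (not along the pixel's ray), 0 where there is no reading.
- vision.camera_info(name): a dict with "mtx" (3x3 intrinsics, pixels), "R" (3x3) and "t" (3): a world point X has camera coordinates R X + t. Camera axes: x right, y down, z forward; pixel columns grow to the right and rows downward; lengths in m; the calibration is good to about 2 mm. A picture is of the moment at which its call begins. camera_info takes no time and is no camera call.
A pose or a line that the arm cannot do raises ctrl.Unreachable and nothing moves.
- ticket.close_job(): hands the job in; it is judged then, once.
Trained networks look in the newest picture that a camera, given by its name, has taken for a name from the list of things; names that differ only in an ending like _2 or _b are one class to them, and where a whole thing is asked for, a point or a joint stands for the part that bears it (a point fixed in the world has none). Each returns a list of dicts, best first, with "p" (0 to 1); they miss things now and then, are a little off and sometimes report something else, mostly with a low value. They report only what shows in the picture. A call takes as long as a camera call. They do not tell look-alikes from the thing itself.
- models.recognise(camera, target): "point" ([column, row] in pixels, amid what is visible of it).
- models.masks_of(camera, target): "mask" (400x640 bool, what is visible of it) and "point" ([column, row] in pixels, amid what is visible of it).
The state is a dict: "time": time; "qpos": joint angles; "qd": joint speeds; "tau": joint torques, N m; "tcp_pos": TCP position; "eef_rot": TCP orientation; "contact_force": force on the tool from outside, world axes, zero at the start; "wrist_torque": the same for the moment, N m; "width": finger opening in m; "gripper_force": force on a finger pad.
Only numpy, scipy, OpenCV 4.12 (cv2) and the standard library are available. Lean on these libraries where they do the work, as an engineer would, in place of code of your own. Each camera call takes 0.05 s, during which the arm holds its last target. There are 200 camera calls.

## Working session

There is one attempt and no reset: what is moved stays moved. The work goes in short steps, each a Python script; the robot and the scene stay as the last script left them, time stands still between calls to the robot, and variables do not carry over. Pictures are saved under pics/ and viewed, at most 10 in all, crops included, and the job is handed in when it is done.

```bash
ls; mkdir -p pics; cat > h.py <<'E'
from station import ctrl,get_state,vision,ticket,models
import numpy as np,cv2
from scipy.spatial.transform import Rotation as Ro
def cloud(cam,d):
    i=vision.camera_info(cam);K=np.array(i['mtx']);R=np.array(i['R']);t=np.array(i['t']).ravel()
    v,u=np.mgrid[:400,:640];p=np.stack([(u-K[0,2])/K[0,0]*d,(v-K[1,2])/K[1,1]*d,d],-1)
    return (p-t)@R   # world
def down(yaw): # tool z down, tool x axis at yaw, y axis = yaw-90
    r=Ro.from_euler('z',yaw)*Ro.from_euler('x',np.pi); q=r.as_quat(); return [q[3],q[0],q[1],q[2]]
E
python3 - <<'E'
from h import *
for c in ['side','top']:
    im,d=vision.grab_frame(c);cv2.imwrite(f'pics/{c}0.png',im);np.save(f'{c}0.npy',d)
    P=cloud(c,d); print(c,vision.camera_info(c)['t'])
    for n in ['filter','extractor','lid','plain_canister','funnel','lid_lip','fin','notch','bay','lid_hinge','lug']:
        try:
            for r in models.recognise(c,n)[:4]:
                u,v=map(int,r['point']);print(n,round(r['p'],2),u,v,P[v,u].round(3) if d[v,u]>0 else None)
        except Exception as e: print(n,e)
print(get_state()['time'])
E
```

```text
pics
side [ 0.47674442 -0.0026029   1.53697137]
filter 0.84 210 209 [ 0.826 -0.186  0.078]
filter 0.78 362 145 [ 0.228 -0.339  0.072]
extractor 0.85 322 252 [0.632 0.223 0.164]
lid 0.55 365 233 [0.542 0.267 0.225]
plain_canister 0.76 334 203 [ 0.466 -0.071  0.06 ]
funnel 0.74 321 252 [0.633 0.22  0.163]
lid_lip 0.88 366 227 [0.54  0.267 0.241]
lid_lip 0.59 319 254 [0.64  0.224 0.163]
fin 0.83 214 206 [ 0.811 -0.202  0.073]
fin 0.58 282 168 [ 0.551 -0.313  0.076]
fin 0.58 360 147 [ 0.235 -0.34   0.065]
notch 0.75 320 253 [0.637 0.223 0.164]
notch 0.64 284 170 [ 0.547 -0.305  0.071]
bay 0.67 322 254 [0.633 0.225 0.161]
lid_hinge 0.56 367 228 [0.538 0.268 0.238]
lid_hinge 0.28 320 255 [0.639 0.227 0.161]
lug 0.97 284 167 [ 0.542 -0.316  0.076]
lug 0.9 213 207 [ 0.816 -0.193  0.077]
lug 0.8 359 148 [ 0.236 -0.345  0.058]
top [-0.04007434  0.50451907  1.40118658]
filter 0.66 426 301 [ 0.212 -0.362  0.077]
filter 0.64 417 194 [ 0.535 -0.327  0.106]
extractor 0.61 252 165 [0.611 0.177 0.117]
lid 0.67 219 188 [0.517 0.228 0.301]
plain_canister 0.77 339 220 [ 0.451 -0.093  0.087]
plain_canister 0.32 356 160 [ 0.655 -0.147  0.001]
funnel 0.66 257 168 [0.603 0.161 0.115]
fin 0.88 384 108 [ 0.806 -0.226  0.087]
fin 0.85 418 194 [ 0.535 -0.33   0.105]
fin 0.62 428 301 [ 0.212 -0.367  0.08 ]
notch 0.74 257 165 [0.611 0.161 0.12 ]
bay 0.95 255 165 [0.611 0.167 0.12 ]
bay 0.22 396 249 [ 0.366 -0.272  0.061]
lid_hinge 0.87 219 188 [0.517 0.228 0.301]
lug 0.95 417 197 [ 0.526 -0.329  0.099]
lug 0.9 382 105 [ 0.81  -0.218  0.105]
lug 0.9 427 298 [ 0.221 -0.365  0.078]
1.2
```

View pics/top0.png

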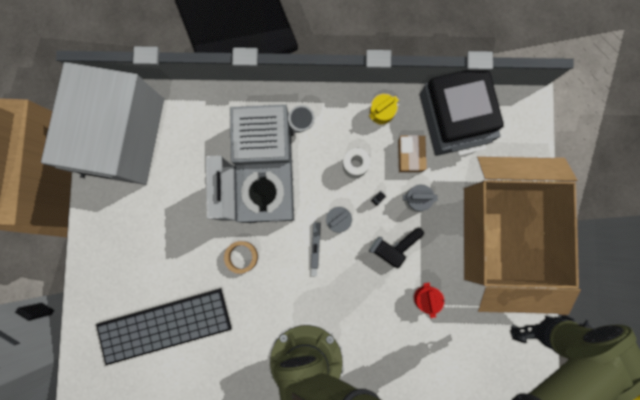

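View pics/side0.png

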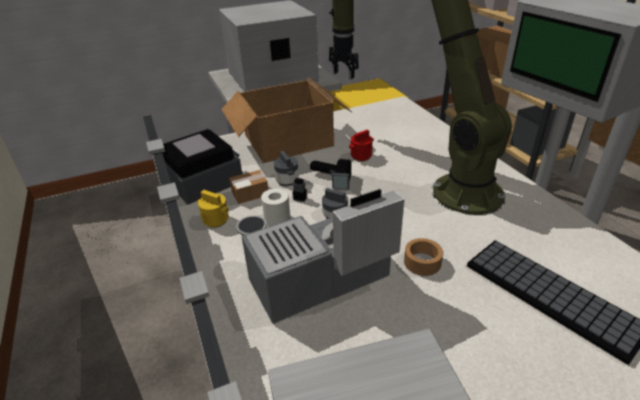

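```bash
python3 - <<'E'
from h import *
im=cv2.imread('pics/top0.png');d=np.load('top0.npy');P=cloud('top',d);Z=P[...,2]
a=cv2.resize(im[80:240,190:290],None,fx=4,fy=4,interpolation=3)[:560]
b=cv2.resize(im[165:235,320:445],None,fx=3.1,fy=3.1,interpolation=3)
c=np.zeros((560,800,3),np.uint8);c[:,:400]=a;c[:b.shape[0],400:400+b.shape[1]]=b[:, :400]
cv2.imwrite('pics/crop.png',c)
def rect(m,n):
    pts=P[m][:,:2].astype(np.float32);r=cv2.minAreaRect(pts*1000);print(n,len(pts),pts.mean(0).round(4),np.round(r[0],1),np.round(r[1],1),round(r[2],2))
def near(x,y,r): return (np.hypot(P[...,0]-x,P[...,1]-y)<r)&(d>0)
for (x,y,h,n) in [(.535,-.328,.107,'filt'),(.451,-.093,.09,'plain'),(.81,-.22,.107,'yel')]:
    m=near(x,y,.07); print(n,'max z',np.percentile(Z[m],[95,98,99.5]).round(3)); rect(m&(Z>h-.012),'fin'); rect(m&(Z>.045)&(Z<h-.02),'cap'); rect(m&(Z>.05),'all')
m=near(.78,.17,.2)&(abs(Z-.162)<.008); rect(m,'housing')
m=near(.61,.17,.16)&(abs(Z-.120)<.005); rect(m,'baytop')
m=near(.61,.17,.06)&(Z<.1); rect(m,'hole')
m=near(.62,.2,.2)&(Z>.2); rect(m,'lid'); print(Z[m].max())
m=near(.75,.05,.08)&(abs(Z-.150)<.01); rect(m,'funnel')
for r in models.masks_of('top','filter')[:3]:
    mm=r['mask'];print('mask',r['p'],r['point'],mm.sum())
E
```

```text
filt max z [0.104 0.107 0.109]
fin 110 [ 0.5292 -0.3428] [ 529.  -343.5] [13.5 65.9] 0.62
cap 537 [ 0.5282 -0.3392] [ 529.7 -341.7] [84.8 88.7] 43.36
all 652 [ 0.5284 -0.3398] [ 529.7 -341.7] [84.8 88.7] 43.36
plain max z [0.088 0.091 0.092]
fin 112 [ 0.4562 -0.091 ] [456.3 -90.9] [16.2 65.4] 39.36
cap 447 [ 0.4559 -0.0911] [456.5 -90.8] [79.9 82.2] 46.24
all 559 [ 0.456  -0.0911] [456.5 -90.8] [79.9 82.2] 46.24
yel max z [0.105 0.108 0.11 ]
fin 119 [ 0.8134 -0.2248] [ 814.9 -225.3] [16.7 66.2] 38.58
cap 507 [ 0.8096 -0.2234] [ 813.4 -225.7] [84.5 90.7] 79.21
all 637 [ 0.8104 -0.2238] [ 813.4 -225.7] [84.5 90.7] 79.21
housing 3926 [0.7454 0.1558] [790.  146.9] [359.8 288.6] 10.54
baytop 2239 [0.5415 0.1663] [585.6 165. ] [267.1 207.7] 3.79
hole 200 [0.5716 0.1599] [570.2 164.6] [49.1 62.9] 38.26
lid 1024 [0.5227 0.2456] [524.  247.1] [166.8  42.8] 3.86
0.3109074806958574
funnel 652 [0.7507 0.0381] [732.8  53.4] [118.7 127.7] 2.13
mask 0.81 [381.7, 110.0] 695
mask 0.77 [419.3, 194.4] 726
mask 0.68 [426.8, 299.0] 798
```

View pics/crop.png

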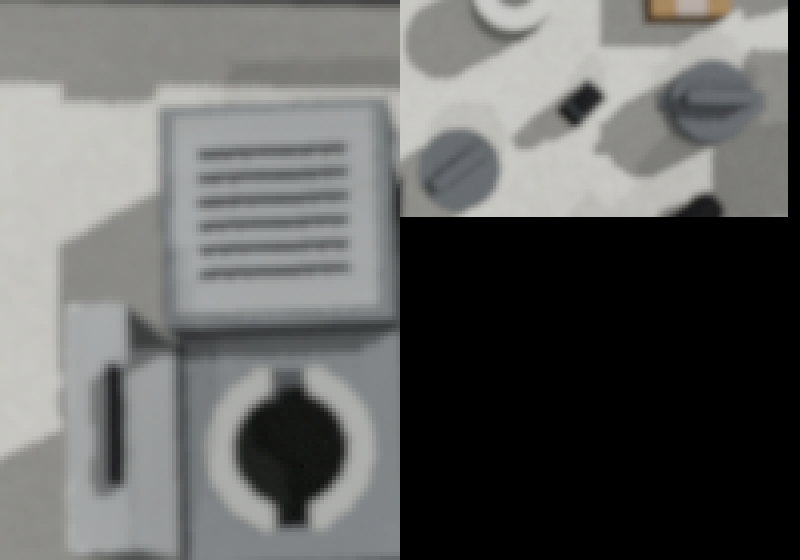

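```bash
cat >> h.py <<'E'
def pix2plane(cam,uv,z):
    i=vision.camera_info(cam);K=np.array(i['mtx']);R=np.array(i['R']);t=np.array(i['t']).ravel()
    uv=np.atleast_2d(uv).astype(float);r=np.c_[uv,np.ones(len(uv))]@np.linalg.inv(K).T@R;c=-R.T@t
    return (c+r*((z-c[2])/r[:,2])[:,None])[:,:2]
E
python3 - <<'E'
from h import *
im=cv2.imread('pics/top0.png');g=cv2.cvtColor(im,6);d=np.load('top0.npy');P=cloud('top',d);Z=P[...,2]
sub=np.zeros_like(g);sub[165:218,238:288]=g[165:218,238:288]
m=(sub>175).astype(np.uint8)
n,l,s,c=cv2.connectedComponentsWithStats(m);print(s[1:][s[1:,4]>20],c[1:][s[1:,4]>20])
v,u=np.nonzero(m);hull=cv2.convexHull(np.c_[u,v].astype(np.float32))[:,0]
W=pix2plane('top',hull,.12)*1000;print('outer ring',cv2.minEnclosingCircle(W.astype(np.float32)))
v,u=np.nonzero((sub>0)&(sub<75)&(np.hypot(np.arange(640)[None]-263,np.arange(400)[:,None]-192)<24))
W=pix2plane('top',np.c_[u,v],.12)*1000;print('dark',W.mean(0),cv2.minEnclosingCircle(W.astype(np.float32)));r=cv2.minAreaRect(W.astype(np.float32));print(r)
C=np.cov(W.T);e=np.linalg.eigh(C);print('axis',np.degrees(np.arctan2(*e[1][::-1,1])),np.sqrt(e[0]))
def comp(mask,seed):
    n,l=cv2.connectedComponents(mask.astype(np.uint8),connectivity=4);return l==l[seed[1],seed[0]]
for nm,z,seed in [('house',.162,(260,148)),('baytop',.12,(285,200))]:
    m=comp((abs(Z-z)<.006)&(d>0),seed);r=cv2.minAreaRect(P[m][:,:2].astype(np.float32)*1000);print(nm,m.sum(),r,Z[m].mean())
E
```

```text
[] []Traceback (most recent call last):
  File "<stdin>", line 6, in <module>
TypeError: 'NoneType' object is not subscriptable
```

```bash
python3 - <<'E'
from h import *
im=cv2.imread('pics/top0.png');g=cv2.cvtColor(im,6);d=np.load('top0.npy');P=cloud('top',d);Z=P[...,2]
print(g[192,236:296:2],np.percentile(g,[50,99]))
# crop to 165..218
R=g[165:218,238:288].astype(np.float32);th=150
m=np.zeros(g.shape,bool);m[165:218,238:288]=R>th
v,u=np.nonzero(m);print(len(u))
if len(u)>20:
    W=pix2plane('top',np.c_[u,v],.12)*1000;print('outer ring',cv2.minEnclosingCircle(W.astype(np.float32)),W.mean(0))
v,u=np.nonzero((g<75)&(np.hypot(np.arange(640)[None]-263,np.arange(400)[:,None]-192)<24))
W=pix2plane('top',np.c_[u,v],.12)*1000;print('dark',W.mean(0),cv2.minEnclosingCircle(W.astype(np.float32)));print(cv2.minAreaRect(W.astype(np.float32)))
C=np.cov(W.T);e=np.linalg.eigh(C);print('axis',np.degrees(np.arctan2(*e[1][::-1,1])),np.sqrt(e[0]))
def comp(mask,seed):
    n,l=cv2.connectedComponents(mask.astype(np.uint8),connectivity=4);return l==l[seed[1],seed[0]]
for nm,z,seed in [('house',.162,(260,148)),('baytop',.12,(285,200))]:
    m=comp((abs(Z-z)<.006)&(d>0),seed);r=cv2.minAreaRect(P[m][:,:2].astype(np.float32)*1000);print(nm,m.sum(),r,Z[m].mean())
E
```

```text
[ 91 118 129 157 170 169 123  38  30  25  23  19  20  23  21  23  22  21
  21  24  98 167 173 170 142 132 131 119 108 169] [125. 201.]
584
outer ring ((529.9921875, 141.0701141357422), 65.8882064819336) [529.79076649 141.25903027]
dark [528.14625329 141.7870542 ] ((526.1060791015625, 141.1861572265625), 52.393531799316406)
((526.072998046875, 141.21722412109375), (84.267822265625, 83.3980484008789), 46.81434631347656)
axis -176.59958743073562 [19.14421263 24.20631329]
house 2762 ((702.1798095703125, 154.83506774902344), (171.19944763183594, 172.25674438476562), 3.5569651126861572) 0.16359419708929562
baytop 2799 ((530.5307006835938, 161.39877319335938), (173.92755126953125, 207.71932983398438), 3.757477283477783) 0.11929726278431389
```

```bash
python3 - <<'E'
from h import *
print('pz',ctrl.pinch_z, get_state()['width'],get_state()['contact_force'])
q=np.array(get_state()['qpos'])
for k in (90,-90,270):
  for (p,y) in [((.529,-.343,.25),k+.6),((.529,-.343,.09),k+.6),((.53,.142,.25),k-86.4+15),((.53,.142,.25),k-86.4-45),((.53,.142,.25),k+93.6+15),((.53,.142,.25),k+93.6-45),((.52,.3,.28),k)]:
    r=ctrl.ik(list(p),down(np.radians(y)));print(k,p,y,None if r is None else np.round(r,2))
E
```

```text
pz -0.0187 0.08571263318304369 [-0.16405972 -0.34221265  0.26604433]
90 (0.529, -0.343, 0.25) 90.6 [ 0.89  0.55 -0.61  1.45  0.32  1.24  0.26]
90 (0.529, -0.343, 0.09) 90.6 [ 0.84  0.69 -0.52  1.66  0.41  0.91  0.18]
90 (0.53, 0.142, 0.25) 18.599999999999994 [ 0.33  0.51 -1.    1.67  0.45  1.22 -2.03]
90 (0.53, 0.142, 0.25) -41.400000000000006 [-0.8   0.45  0.75  1.68 -0.34  1.14 -2.24]
90 (0.53, 0.142, 0.25) 198.6 [ 0.42  0.6  -1.22  1.67  0.58  1.3   0.98]
90 (0.53, 0.142, 0.25) 138.6 [ 0.47  0.69 -1.4   1.67  0.69  1.39 -0.18]
90 (0.52, 0.3, 0.28) 90 [ 0.03  0.59 -1.06  1.48  0.52  1.37 -1.06]
-90 (0.529, -0.343, 0.25) -89.4 [ 0.45  0.5   0.14  1.46 -0.07  1.19 -2.53]
-90 (0.529, -0.343, 0.09) -89.4 [ 0.42  0.65  0.2   1.67 -0.16  0.84 -2.45]
-90 (0.53, 0.142, 0.25) -161.4 [ 0.42  0.6  -1.22  1.67  0.58  1.3   0.98]
-90 (0.53, 0.142, 0.25) -221.4 [ 0.47  0.69 -1.4   1.67  0.69  1.39 -0.18]
-90 (0.53, 0.142, 0.25) 18.599999999999994 [ 0.33  0.51 -1.    1.67  0.45  1.22 -2.03]
-90 (0.53, 0.142, 0.25) -41.400000000000006 [-0.8   0.45  0.75  1.68 -0.34  1.14 -2.24]
-90 (0.52, 0.3, 0.28) -90 [ 0.09  0.66 -1.23  1.48  0.62  1.44  1.99]
270 (0.529, -0.343, 0.25) 270.6 [ 0.45  0.5   0.14  1.46 -0.07  1.19 -2.53]
270 (0.529, -0.343, 0.09) 270.6 [ 0.42  0.65  0.2   1.67 -0.16  0.84 -2.45]
270 (0.53, 0.142, 0.25) 198.6 [ 0.42  0.6  -1.22  1.67  0.58  1.3   0.98]
270 (0.53, 0.142, 0.25) 138.6 [ 0.47  0.69 -1.4   1.67  0.69  1.39 -0.18]
270 (0.53, 0.142, 0.25) 378.6 [ 0.33  0.51 -1.    1.67  0.45  1.22 -2.03]
270 (0.53, 0.142, 0.25) 318.6 [-0.8   0.45  0.75  1.68 -0.34  1.14 -2.24]
270 (0.52, 0.3, 0.28) 270 [ 0.09  0.66 -1.23  1.48  0.62  1.44  1.99]
```

```bash
python3 - <<'E'
from h import *
d=np.load('side0.npy');P=cloud('side',d);Z=P[...,2]
m=(np.hypot(P[...,0]-.529,P[...,1]+.343)<.07)&(d>0)
for lo,hi in [(.096,.2),(.07,.2),(.03,.09)]:
    p=P[m&(Z>lo)&(Z<hi)][:,:2].astype(np.float32)*1000;print(len(p),cv2.minAreaRect(p),p.mean(0))
m=(abs(Z-.163)<.006)&(d>0)&(np.hypot(P[...,0]-.702,P[...,1]-.155)<.13)
print('house',cv2.minAreaRect(P[m][:,:2].astype(np.float32)*1000))
yaw=np.radians(90.6)
ctrl.movep([.529,-.343,.2],down(yaw))
ctrl.movel([.529,-.343,.082],max_speed=.12)
print(get_state()['contact_force'])
ctrl.close_gripper(60);s=get_state();print(s['width'],s['gripper_force'],s['contact_force'],s['tcp_pos'],s['time'])
ctrl.movel([.529,-.343,.29],max_speed=.15)
s=get_state();print(s['width'],s['contact_force'],s['wrist_torque'],s['time'])
E
```

```text
58 ((527.3873291015625, -342.705078125), (16.01125717163086, 68.34002685546875), 0.1605227142572403) [ 528.34186 -339.709  ]
294 ((528.333251953125, -340.3402099609375), (81.55278778076172, 80.8277359008789), 70.43903350830078) [ 531.077  -334.9817]
443 ((528.6795043945312, -340.12188720703125), (90.41677856445312, 84.54684448242188), 52.9637336730957) [ 534.27167 -323.3238 ]
house ((697.7039184570312, 158.5053253173828), (175.76455688476562, 180.0815887451172), 3.4671108722686768)
[ 0.10220692 -0.43894892  0.35795655]
0.014698854209375126 62.53109693527222 [-1.71941899  0.15075291  1.73566766] [ 0.52878703 -0.34300257  0.082032  ] 4.6167
0.015184444460894267 [ 0.58728212 -0.18606334 -4.31325553] [ 0.0670169   0.01980644 -0.00130484] 6.15
```

```bash
python3 - <<'E'
from h import *
ctrl.movep([.53,-.1,.3],down(np.radians(140)))
ctrl.movep([.53,.142,.27],down(np.radians(198.6)))
ctrl.movel([.53,.142,.23],max_speed=.1)
s=get_state();print(s['tcp_pos'],s['qpos'],s['contact_force'],s['time'])
im,d=vision.grab_frame('top');cv2.imwrite('pics/t1.png',im);np.save('t1.npy',d)
im2,d2=vision.grab_frame('side');cv2.imwrite('pics/s1.png',im2);np.save('s1.npy',d2)
a=cv2.resize(im[100:250,190:323],None,fx=3,fy=3,interpolation=3);b=cv2.resize(im2[160:310,230:363],None,fx=3,fy=3,interpolation=3)
cv2.imwrite('pics/c1.png',np.hstack([a,b]))
E
```

```text
[0.5302744  0.14162186 0.23018057] [ 0.37023116  0.56682384 -1.10093079  1.6987076   0.53601853  1.21444126
  1.03133228] [ 0.31680868 -0.18765662 -4.7741167 ] 8.625
```

View pics/c1.png

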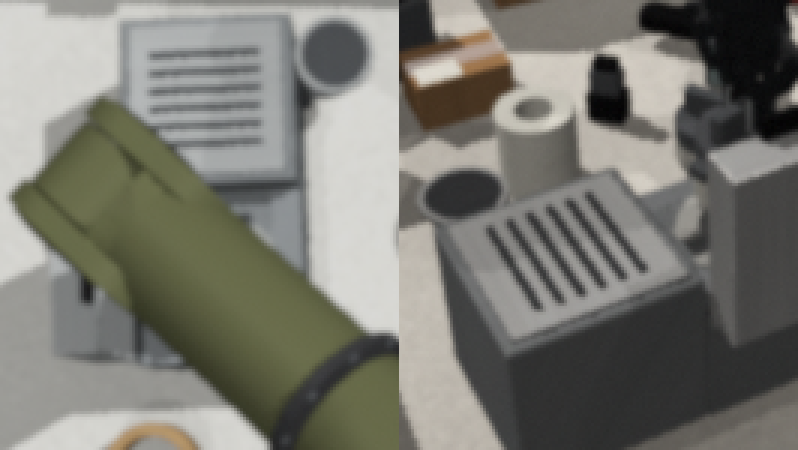

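```bash
cat >> h.py <<'E'
def F(): 
    s=get_state();return np.array(s['contact_force']),np.array(s['tcp_pos'])
def descend(xy,z0,z1,step=.004,yaw=198.6,f0=None,flim=10,k=.00015,v=.06):
    """guarded descent, giving way sideways; stops on vertical force"""
    xy=np.array(xy,float);z=z0;fr=down(np.radians(yaw))
    while z>z1:
        z=max(z-step,z1);ctrl.movel([*xy,z],fr,max_speed=v)
        f,p=F();df=f-f0
        print(f'{z:.4f} act {p[2]:.4f}',xy.round(4),df.round(1))
        h=np.hypot(*df[:2])
        if h>2: xy=xy+df[:2]*min(k,.0015/h)
        if df[2]>flim: break
    return xy,z
E
python3 - <<'E'
from h import *
f0,_=F()
ctrl.movel([.53,.142,.205],max_speed=.1)
xy,z=descend([.53,.142],.205,.149,f0=f0)
print(xy,z,get_state()['time'],get_state()['width'])
E
```

```text
0.2010 act 0.2012 [0.53  0.142] [-1.  -0.1 -0.4]
0.1970 act 0.1968 [0.53  0.142] [-1.2 -0.3  0.4]
0.1930 act 0.1930 [0.53  0.142] [-4.5 -3.5  5.1]
0.1890 act 0.1892 [0.5293 0.1415] [-6.1 -1.8  2.9]
0.1850 act 0.1845 [0.5284 0.1412] [-3.4 -2.1 -2.4]
0.1810 act 0.1806 [0.5279 0.1409] [-3.4 -1.9 -2.2]
0.1770 act 0.1768 [0.5274 0.1406] [-2.1 -0.6 -1.3]
0.1730 act 0.1728 [0.5271 0.1405] [-1.3 -0.9 -1.6]
0.1690 act 0.1688 [0.5271 0.1405] [-0.7 -0.3 -1.2]
0.1650 act 0.1648 [0.5271 0.1405] [-0.7  0.1 -0.1]
0.1610 act 0.1608 [0.5271 0.1405] [-1.9 -0.5 -1.7]
0.1570 act 0.1568 [0.5271 0.1405] [-1.2  0.8  0.3]
0.1530 act 0.1528 [0.5271 0.1405] [-1.4 -0.5  0.6]
0.1490 act 0.1488 [0.5271 0.1405] [-0.7  0.   0.1]
[0.52709569 0.14049789] 0.149 12.625 0.01536199940568492
```

```bash
python3 - <<'E'
from h import *
f0=np.array([-.2,-.3,-4.7])
xy,z=descend([.5271,.1405],.149,.140,step=.0015,f0=f0,flim=6,v=.03)
yaw=198.6
while yaw>172 and z>.138:
    yaw-=2.5; ctrl.movel([*xy,z],down(np.radians(yaw)),max_speed=.05)
    f,p=F();df=f-f0;h=np.hypot(*df[:2])
    if h>2: xy=xy+df[:2]*min(.0001,.001/h)
    z+= -.0015 if df[2]<4 else (.0008 if df[2]>12 else 0)
    print(round(yaw,1),round(z,4),p[2].round(4),xy.round(4),df.round(1))
print(get_state()['time'],get_state()['width'],get_state()['wrist_torque'])
E
```

```text
0.1475 act 0.1475 [0.5271 0.1405] [ 0.3 -0.1 -0.9]
0.1460 act 0.1468 [0.5271 0.1405] [-2.9 -1.6 10.3]
196.1 0.146 0.1467 [0.5264 0.1403] [-2.9  0.1 10.8]
193.6 0.146 0.1467 [0.5262 0.1405] [-1.6  2.2 10.5]
191.1 0.146 0.1463 [0.5262 0.1405] [-0.6  1.6  7.8]
188.6 0.146 0.146 [0.5263 0.1409] [1.1 3.8 6.2]
186.1 0.1445 0.1452 [0.5263 0.1409] [ 0.8  0.4 -0.1]
183.6 0.143 0.144 [0.5263 0.1409] [0.1 0.3 0.6]
181.1 0.1415 0.1429 [0.5263 0.1409] [-0.3  0.7 -0. ]
178.6 0.14 0.1418 [0.5263 0.1409] [1.3 0.7 1.7]
176.1 0.14 0.1411 [0.5263 0.1409] [ 0.7 -1.8 10.4]
173.6 0.14 0.1407 [0.5263 0.1409] [-1.2 -0.7  9.9]
171.1 0.14 0.1407 [0.5263 0.1409] [-1.2 -1.4 10. ]
15.875 0.015168710666657287 [-0.42644921  0.01765893  3.04684355]
```

```bash
python3 - <<'E'
from h import *
f0=np.array([-.2,-.3,-4.7]); xy=[.5263,.1409]
for yaw in (177,182.5):
    ctrl.movel([*xy,.141],down(np.radians(yaw)),max_speed=.05);s=get_state();print(yaw,(F()[0]-f0).round(1),s['wrist_torque'][2])
xy,z=descend(xy,.141,.126,step=.002,yaw=182.5,f0=f0,flim=7,v=.03)
print(get_state()['time'],get_state()['width'],get_state()['wrist_torque'])
E
```

```text
177 [3.1 0.1 2.3] 1.3948200240449917
182.5 [ 0.2 -0.1  0.2] -0.04710870468938637
0.1390 act 0.1387 [0.5263 0.1409] [0.4 0.4 1.1]
0.1370 act 0.1369 [0.5263 0.1409] [0.  0.8 0.4]
0.1350 act 0.1349 [0.5263 0.1409] [0.6 1.3 0.3]
0.1330 act 0.1329 [0.5263 0.1409] [ 0.4  0.6 -0.5]
0.1310 act 0.1308 [0.5263 0.1409] [0.2 0.2 0.1]
0.1290 act 0.1289 [0.5263 0.1409] [0.3 0.5 0.4]
0.1270 act 0.1269 [0.5263 0.1409] [-0.7  0.6  0.4]
0.1260 act 0.1269 [0.5263 0.1409] [-2.6 -2.3  9.7]
18.375 0.015446747837009814 [-0.34790883  0.56025571  0.07173313]
```

```bash
python3 - <<'E'
from h import *
f0=np.array([-.2,-.3,-4.7]); xy=np.array([.5263,.1409]);z=.1268
yaw=182.5
while yaw>136:
    yaw-=4; ctrl.movel([*xy,z],down(np.radians(yaw)),max_speed=.05)
    f,p=F();df=f-f0;h=np.hypot(*df[:2]);T=get_state()['wrist_torque'][2]
    if h>3: xy=xy+df[:2]*min(.0001,.0008/h)
    print(round(yaw,1),p[2].round(4),xy.round(4),df.round(1),round(T,2))
    if T>2.5: break
s=get_state();print(s['time'],s['width'],s['qpos'].round(2) if hasattr(s['qpos'],'round') else s['qpos'])
E
```

```text
178.5 0.1269 [0.5263 0.1409] [ 0.2 -0.2  4.1] 0.01
174.5 0.1269 [0.5263 0.1409] [0.1 0.9 1.9] 0.01
170.5 0.1268 [0.5263 0.1409] [1.3 1.1 2.2] 0.01
166.5 0.1268 [0.5263 0.1409] [1.1 0.6 2.8] -0.02
162.5 0.1268 [0.5263 0.1409] [-0.5  1.   2.2] -0.07
158.5 0.1268 [0.5263 0.1409] [0.9 0.3 1.9] 0.02
154.5 0.1268 [0.5263 0.1409] [0.3 1.  3.3] 0.05
150.5 0.1268 [0.5263 0.1409] [1.1 0.3 4.2] 0.03
146.5 0.1268 [0.5263 0.1409] [0.5 0.6 3.8] -0.0
142.5 0.1268 [0.5265 0.1413] [2.4 4.2 0. ] 0.17
138.5 0.1269 [0.527  0.1417] [ 4.8  3.9 -0.2] 1.49
134.5 0.127 [0.5275 0.1417] [4.9 0.2 2.4] 3.19
21.375 0.01481696141094783 [ 0.15  0.57 -0.7   1.85  0.46  0.89  0.01]
```

```bash
python3 - <<'E'
from h import *
ctrl.movel([.527,.1415,.1275],down(np.radians(138)),max_speed=.05)
print(get_state()['wrist_torque'])
ctrl.ungrasp()
ctrl.movel([.527,.1415,.24],max_speed=.15)
ctrl.movep([.45,-.1,.38],down(np.radians(110)))
im,d=vision.grab_frame('top');np.save('t2.npy',d);P=cloud('top',d);Z=P[...,2]
m=(np.hypot(P[...,0]-.529,P[...,1]-.142)<.05)&(d>0)&(Z>.14)&(Z<.17)
print(cv2.minAreaRect(P[m][:,:2].astype(np.float32)*1000),np.percentile(Z[m],[10,50,90]))
m=(np.hypot(P[...,0]-.524,P[...,1]-.25)<.12)&(d>0)&(Z>.18)
for lo,hi in [(.18,.22),(.22,.26),(.26,.282),(.282,.295),(.295,.32)]:
    p=P[m&(Z>=lo)&(Z<hi)]; 
    if len(p):print(lo,len(p),cv2.minAreaRect(p[:,:2].astype(np.float32)*1000),p[:,1].min().round(3),p[:,1].max().round(3))
cv2.imwrite('pics/c2.png',cv2.resize(im[100:250,190:323],None,fx=4,fy=4,interpolation=3))
print(get_state()['time'],get_state()['contact_force'])
E
```

```text
[ 0.58576081 -1.40150743  1.77374858]
((531.8109130859375, 142.76828002929688), (16.8524169921875, 64.98509216308594), 52.452293395996094) [0.1465972  0.15081127 0.1542462 ]
0.18 41 ((523.9820556640625, 246.9580535888672), (166.243896484375, 42.03213882446289), 3.5869812965393066) 0.221 0.263
0.22 35 ((524.2114868164062, 244.08462524414062), (166.5980224609375, 36.063289642333984), 3.6145803928375244) 0.221 0.257
0.26 52 ((523.17724609375, 247.03753662109375), (164.60623168945312, 41.499168395996094), 3.5908634662628174) 0.221 0.27
0.282 799 ((523.8715209960938, 247.25579833984375), (165.74462890625, 41.93947982788086), 3.6343634128570557) 0.221 0.271
0.295 121 ((525.0247802734375, 231.93182373046875), (79.30912017822266, 9.031811714172363), 3.6186816692352295) 0.226 0.237
24.375 [ 0.25776764  0.02218367 -0.29434481]
```

View pics/c2.png

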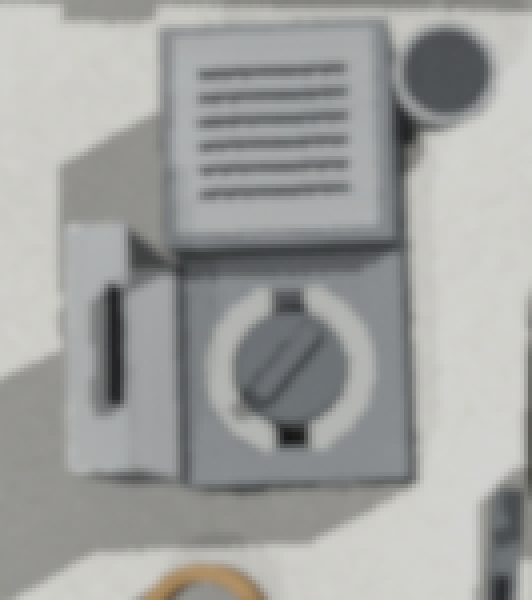

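```bash
cat > lid.py <<'E'
from h import *
a=np.radians(3.6);w=np.array([-np.sin(a),np.cos(a),0]);zz=np.array([0,0,1.]);H=np.array([.528,.142,.12])+.083*w
fr=down(np.radians(93.6))
def pos(th,r=.15,off=0): 
    return H+r*(-np.cos(th)*w+np.sin(th)*zz)+(.041+off)*(np.sin(th)*w+np.cos(th)*zz)
E
python3 - <<'E'
from lid import *
p0=pos(np.pi/2,off=.03)
up=p0.copy();up[2]=.42
print(p0,up,[ctrl.ik(list(pos(t,off=.011*np.sin(t))),fr) is not None for t in (1.57,1,.5,0)])
ctrl.close_gripper(30)
ctrl.movep([.4,.1,.45],fr)
print(get_state()['time'])
ctrl.movep(list(up),fr);print(F(),get_state()['qpos'])
ctrl.movel(list(p0),fr,max_speed=.15);print(F(),get_state()['time'])
f0,_=F()
for t in np.radians(np.arange(90,30,-8)):
    ctrl.movel(list(pos(t,off=.010*np.sin(t))),fr,max_speed=.1);f,p=F();print(round(np.degrees(t)),p.round(3),(f-f0).round(1))
    if np.linalg.norm(f-f0)>25: break
print(get_state()['time'])
E
```

```text
[0.51833026 0.29569612 0.27      ] [0.51833026 0.29569612 0.42      ] [True, True, True, True]
26.0167
(array([-0.03502989, -1.50826453,  0.89645438]), array([0.51890495, 0.29418425, 0.41977269])) [ 0.01144602  0.5230493  -1.09339814  1.18710294  0.46290919  1.68351579
 -0.90389863]
(array([-0.18476289,  0.45259268,  0.93083417]), array([0.51859261, 0.2959762 , 0.27111317])) 28.0833
90 [0.52  0.276 0.271] [-0.1 -0.3 -0.4]
82 [0.521 0.254 0.276] [ 0.2 -0.5 -1.1]
74 [0.522 0.232 0.278] [ 0.4 -0.3 -1.1]
66 [0.524 0.21  0.277] [-0.1 -0.  -0.2]
58 [0.525 0.187 0.273] [-0.5 -0.2 -0. ]
50 [0.527 0.166 0.266] [ 1.1 -0.5 -0.9]
42 [0.528 0.145 0.256] [-0.8 -0.3 -0.1]
34 [0.529 0.126 0.242] [ 0.4 -0.1 -1.2]
31.0667
```

```bash
python3 - <<'E'
from h import *
im,d=vision.grab_frame('top');im2,_=vision.grab_frame('side')
a=cv2.resize(im[100:250,190:323],None,fx=3,fy=3,interpolation=3);b=cv2.resize(im2[160:310,270:403],None,fx=3,fy=3,interpolation=3)
cv2.imwrite('pics/c3.png',np.hstack([a,b]))
E
```

```text
(no output)
```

View pics/c3.png

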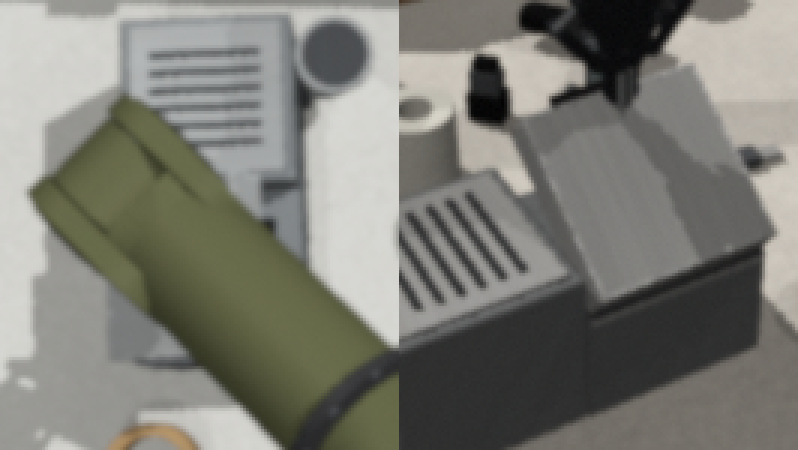

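```bash
python3 - <<'E'
from lid import *
f0,_=F()
for t in np.radians([28,22,16,10,5,2,0,-1,-2,-3]):
    ctrl.movel(list(pos(t,r=.145,off=.008*np.sin(max(t,0)))),fr,max_speed=.08);f,p=F();print(round(np.degrees(t)),p.round(4),(f-f0).round(1))
    if (f-f0)[2]>15: break
ctrl.pause(.2)
p=F()[1];ctrl.movel([p[0],p[1],.3],max_speed=.15)
ctrl.movep([.4,-.15,.35],fr);ctrl.pause(.2)
im,d=vision.grab_frame('top');P=cloud('top',d);Z=P[...,2]
m=(abs(P[...,0]-.528)<.07)&(abs(P[...,1]-.142)<.07)&(d>0)
A=np.c_[P[m][:,:2]-[.528,.142],np.ones(m.sum())];c=np.linalg.lstsq(A,Z[m],rcond=None)[0];print('plane slopes',c, Z[m].std())
m=(abs(P[...,0]-.53)<.02)&(abs(P[...,1]-.048)<.005);print('lip z',np.median(Z[m]))
im2,_=vision.grab_frame('side')
a=cv2.resize(im[100:250,190:323],None,fx=3,fy=3,interpolation=3);b=cv2.resize(im2[160:310,270:403],None,fx=3,fy=3,interpolation=3)
cv2.imwrite('pics/c4.png',np.hstack([a,b]));print(get_state()['time'],F())
E
```

```text
28 [0.5292 0.1174 0.2269] [-0.5 -0.8 -0.2]
22 [0.5301 0.1064 0.2145] [-0.4 -0.9  0.3]
16 [0.5306 0.097  0.2009] [ 0.7 -0.8 -2.3]
10 [0.531  0.0891 0.1863] [-0.1 -0.6 -0.9]
5 [0.5314 0.0838 0.1735] [ 0.1 -0.1  0.2]
2 [0.5316 0.0813 0.1658] [ 0.2 -0.6 -1.4]
0 [0.5322 0.0805 0.1611] [-0.4 -0.1  1.5]
-1 [0.5323 0.0805 0.1609] [-6.8 -2.8 23. ]
plane slopes [8.24723203e-04 2.45854099e-05 1.60482110e-01] 0.0025940976887462272
lip z 0.1285619663059852
36.325 (array([-0.38759818,  0.87177035,  0.09009866]), array([ 0.40039664, -0.14922121,  0.3499536 ]))
```

View pics/c4.png

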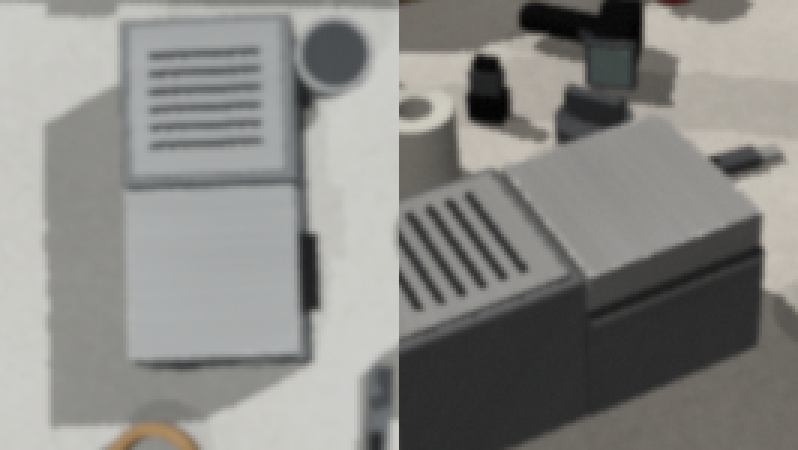

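The lid lies flat at a height of 0.1605 m with zero slope, so it is fully shut. The robot is clear of it.

```bash
python3 -c "
from h import *
print(ticket.close_job())"
```

```text
the job is handed in; nothing more can be done
None
```

The lugged cartridge is seated on the bay floor and twisted about 40° clockwise to its stop, the lid is fully shut, the robot is clear, and the job was handed in with about 36 s on the clock; the hand-in returned no verdict.

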